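# Press a row of compass parts home with a straightedge

### The job

Lift the straightedge by its wooden grip and, touching the parts only with its blade, push the brass weight, the copper chamber and the cream cup together into the mouth of the green setting bay, until you feel all three feet press squarely in one straight row on the sprung stop hidden inside. Press gently: hold the push for about a second when the stop begins to yield and never drive it to the end of its spring. Then draw back, leaving the row there, and stand the straightedge upright on the bench a hand's breadth clear of the row; leave everything else undisturbed.

Things in the scene. Friction and masses are not known exactly. Their poses are not given: they have to be found in the camera images.
- grip (a point): straightedge (0.36 kg), grasped by an upright varnished wooden grip plate 14 thick (x) x 60 wide (y), its top 95 mm above its underside. Point: middle of the grip, 70 mm above the underside. z up, x points ahead to the blade
- blade (a point): middle of the flat front (pushing) face of the straightedge's aluminium blade, 51 mm ahead (x) of the middle of the grip and 10 mm above the underside. Blade 200 long (y), 10 thick, 34 high from the underside. A flat web 8 high, 50 wide joins blade and grip and ends 35 mm behind the grip's middle
- straightedge: the same straightedge; origin on its underside, straight below the middle of the grip; axes as grip
- bay: green setting bay fixed to the bench: a hood 284 wide, 98 high, 140 deep with a mouth 260 wide x 88 high. Origin at bench level in the middle of the mouth, z up, x points into the bay. The parts start side by side, middles 46 to 86 mm before the mouth; pushed home, they still stand 6 mm or more out of it, so the blade need not enter. The feet drag with 2 to 10 N in all (not known), a few N more when pressed
- mouth (a point): same point as the origin of bay. The stop inside is hidden and not reported: a bar with three rubber pads side by side, 214 wide in all, 5 to 21 mm above the bench. Its face, square to the bay but free to rock by 0.04 rad, stands 12 to 47 mm inside the mouth (different each time: feel for it). It yields against a spring, about 1.4 N/mm in all, no preload, for about 7 mm, then stops dead
- weight_mid (a point): dull brass bowl weight with a knob on top, 64 high, standing on a foot 60 deep (its x) x 48 wide (its y) x 20 high with square upright faces; its mass is not known exactly (0.17 to 0.48 kg). Point: on its upright axis, 30 mm above the bench. x points towards the bay, z up
- chamber_mid (a point): ribbed copper expansion chamber, 66 high, standing on a foot 60 deep (its x) x 48 wide (its y) x 20 high with square upright faces; its mass is not known exactly (0.17 to 0.48 kg). Point: on its upright axis, 30 mm above the bench. x points towards the bay, z up
- cup_mid (a point): cream ceramic pivot cup, open at the top, 55 high, standing on a foot 60 deep (its x) x 48 wide (its y) x 20 high with square upright faces; its mass is not known exactly (0.17 to 0.48 kg). Point: on its upright axis, 30 mm above the bench. x points towards the bay, z up
- weight: the same brass weight; origin under the middle of its foot
- chamber: the same copper chamber; origin under the middle of its foot
- cup: the same ceramic cup; origin under the middle of its foot
- funnel: bystander: galvanized funnel bolted to the bench, 136 across, 75 high; origin under its centre
- lid: bystander: polished walnut card box lid 110 x 150 x 28, loose; origin under its centre
- dome: bystander: glass dome cover, 108 across, 127 high, loose; origin under its centre
- bowl: bystander: brass bowl, 110 across, 50 high, loose; origin under its centre
- driver: bystander: screwdriver lying flat, 190 long, loose
- jar: bystander: amber jar 66 across, 85 high, loose; origin under its centre
Things that resemble listed ones, but are neither listed nor needed, are in the scene too. What is shaped like the straightedge but purple is not meant.

How it is judged (in metres and radians):
On the way, in this order (a step that is already met when the one before it is completed fails the run):
1. the straightedge is lifted in the fingers (contact force between the fingers and straightedge above 2 N and height (world z) of grip above 0.085 m), for 0.2 s.
2. all three parts are pressed on the hidden stop at once (0.3 N or more each) by the held blade (contact force between each of bay, straightedge and weight above 0.3 N and contact force between each of bay, straightedge and chamber above 0.3 N and contact force between each of bay, straightedge and cup above 0.3 N and contact force between the fingers and straightedge above 2 N), for 0.4 s.
At the end, for the whole second after the job is handed in: The three feet stand upright in one straight row within 5 mm, squared to the bay within 0.07 rad, middles within 28 mm of the mouth plane, at rest; the straightedge stands upright on the bench at rest, its grip at least 130 mm from the middle of every part (angle between the x axis of each of weight_mid, chamber_mid, cup_mid and the x axis of bay, either way round below 0.07 rad and angle between each of weight_mid, chamber_mid, cup_mid, grip's own z axis and vertical below 0.08 rad and x of weight_mid in the frame of bay between -0.028 and 0.028 m and linear speed of each of weight, chamber, cup, straightedge below 0.01 m/s and horizontal distance between grip and weight_mid above 0.13 m and x of weight_mid in the frame of chamber_mid between -0.005 and 0.005 m and x of chamber_mid in the frame of bay between -0.028 and 0.028 m and horizontal distance between grip and chamber_mid above 0.13 m and x of chamber_mid in the frame of cup_mid between -0.005 and 0.005 m and x of cup_mid in the frame of bay between -0.028 and 0.028 m and horizontal distance between grip and cup_mid above 0.13 m and x of cup_mid in the frame of weight_mid between -0.005 and 0.005 m and height (world z) of grip below 0.075 m); the robot touches nothing.
It fails at once if a part is jammed on the stop (over 6 N on one part), as when its spring is driven to the end (contact force between bay and weight above 6 N or contact force between bay and chamber above 6 N or contact force between bay and cup above 6 N).
It fails at once if a part is touched by the fingers (contact force between the fingers and weight above 0.5 N or contact force between the fingers and chamber above 0.5 N or contact force between the fingers and cup above 0.5 N).
It fails at once if a part is tipped (angle between any of weight_mid, chamber_mid, cup_mid's own z axis and vertical above 0.35 rad).
It fails at once if a bystander is moved by more than 15 mm (distance of any of lid, dome, bowl, driver, jar from where it was at the start of the episode above 0.015 m).
It fails at once if the bay or the funnel is struck by the arm (over 15 N) (contact force between the arm and bay above 15 N or contact force between the arm and funnel above 15 N).
It also fails if it takes over 72 s, if anything falls off the work surface, if the arm or the gripper's body presses on something with over 40 N, if the wrist force passes 120 N, or if a joint passes its speed limit or range.

### The arm

A 6-joint arm with a two-finger parallel gripper is mounted at the origin on the work surface. World frame = base frame: x ahead of the robot, y to its left, z up, the work surface at z = 0. Lengths are in m, angles in degrees, forces in N, time in s.
With the tool pointing down it reaches from about 0.25 to 0.725 m from the base axis. Payload 9.7 kg.
Tool frame: the origin (TCP) lies between the finger pads; the fingertips stand 11 mm ahead of it and the grasp point (between the pads) lies 8 mm behind it; z points along the fingers, y is the line along which they close (so a half turn about z gives the same grasp; the last joint's range is limited). The gripper opens to 85 mm and grips with 20 to 120 N. Pads are 22 mm wide; open, the fingers measure 114 mm over their backs; the gripper's body (76 mm by 85 mm) begins 54 mm behind the grasp point. The pads swing forward as they close: fully open they stand 13 mm farther back than shut.
Start: joints at [74.886, 4.979, 10.078, 95.1, 0, 90], TCP at [0.143, 0.531, 0.204] pointing down, gripper open.
Joint ranges: [-179.16, 179.16], [-48.56, 103.87], [-65.8, 70.77], [-126.05, 130.52], [-82.76, 87.17], [-180, 180]. Speed limits (degrees/s): [127.2, 127.2, 147.25, 180, 180, 180].

### API

Orientations are given as [roll, pitch, yaw] about the fixed x, y, z axes, in that order (R = Rz(yaw) Ry(pitch) Rx(roll)).
In Python, from workcell import monitor, cams, ticket gives the robot as it stands.
- The arm moves only by the tool carry_out, never from a script. Its argument "plan" is a list of rows, each an object with "travel": the shift along the world's x, y, z as a fraction of full scale, a list of three; "angular": the turn, a rotation vector about the world's x, y, z as a fraction of full scale, a list of three; "grip": the gripper's target within -1 to 1 (fully open at 1, half-way at 0, shut at -1). In form: [{"travel": [x, y, z], "angular": [ax, ay, az], "grip": grip}, ...]. A call has 1 to 8 rows; each row is the pose to reach, as a shift and turn from the pose commanded when the call began; what a row does not reach only later rows make up. Full scale, the value 1, is 300 mm for a shift and 0.5 rad for a turn. A row lasts 1/12 s, in which the tool goes at most 41.7 mm and 7.16 degrees, less where a joint would pass 70% of its speed; a pose out of reach is approached as far as the arm can. A call with a number of a shift or a turn outside -1 to 1 is refused whole. A call with a gripper value outside its range is refused whole. The fingers move at their own pace and stop on an object; "grip_force" is the grip in N (left out, the last holds). Time passes only in rows, so rows that repeat a pose let the fingers close. It gives the time, the measured TCP pose, the force, the opening and the grip force at its end, in the units of the state.
- monitor.get_obs(): the state, without advancing time (a new reading comes with each control period).
- cams.camera(name): name is "scene" or "top"; returns a dict with "frame" (480x640x3 uint8, red, green, blue), "mtx" (3x3 intrinsics, pixels), "dist" ([k1, k2, p1, p2, k3] as OpenCV has them; the pictures are not rectified), "view" (4x4, takes a point from world to camera coordinates). Camera axes: x right, y up, looking along -z (the intrinsics and any distortion apply to the point x, -y, -z); pixel columns grow to the right and rows downward; lengths in m; the calibration is good to about 2 mm. A picture is of the moment at which its call begins. There is no depth.
- ticket.job_done(): hands the job in; it is judged then, once.
The state is a dict: "time": time; "q": joint angles; "qd": joint speeds; "joint_efforts": joint torques, N m; "ee_pos": TCP position; "tcp_rot": TCP orientation; "wrist_force": force on the tool from outside, world axes, zero at the start; "torque": the same for the moment, N m; "opening": finger opening in m; "grasp_force": force on a finger pad.
Only numpy, scipy, OpenCV 4.12 (cv2) and the standard library are available. Lean on these libraries where they do the work, as an engineer would, in place of code of your own. Each camera call takes 0.05 s, during which the arm holds its last target. There are 200 camera calls.

## Working session

There is one attempt and no reset: what is moved stays moved. The work goes in short steps, Python scripts to look and compute and a tool call to move; the robot and the scene stay as the last step left them, time stands still between calls to the robot, and variables do not carry over. Pictures are saved under pics/ and viewed, at most 10 in all, crops included, and the job is handed in when it is done.

Besides the shell and the picture viewer there is one more tool, called as a command line: name --argument value ..., lists and objects as JSON in quotes. carry_out: Moves the arm, as the interface text tells. Its arguments: {"type":"object","properties":{"plan":{"type":"array","items":{"type":"object","properties":{"travel":{"type":"array","items":{"type":"number"}},"angular":{"type":"array","items":{"type":"number"}},"grip":{"type":"number"}}}},"grip_force":{"type":"number"}},"required":["plan"]}

```bash
mkdir -p pics; cat > h.py <<'E'
import numpy as np, cv2
from workcell import monitor, cams, ticket
def snap(n,tag):
    c=cams.camera(n); np.savez(f'pics/{tag}.npz',**{k:np.array(v) for k,v in c.items()})
    cv2.imwrite(f'pics/{tag}.png',c['frame'][:,:,::-1]); return c
def load(tag): return dict(np.load(f'pics/{tag}.npz'))
def ray(c,uv):
    p=cv2.undistortPoints(np.array([[uv]],float),c['mtx'],c['dist'])[0,0]
    d=np.array([p[0],-p[1],-1.]); V=c['view']; R=V[:3,:3]
    return -R.T@V[:3,3], R.T@d
def onz(c,uv,z):
    o,d=ray(c,uv); return o+d*(z-o[2])/d[2]
def proj(c,P):
    q=c['view'][:3,:3]@np.array(P,float)+c['view'][:3,3]
    return cv2.projectPoints(np.array([[q[0],-q[1],-q[2]]]),np.zeros(3),np.zeros(3),c['mtx'],c['dist'])[0][0,0]
E
python3 - <<'E'
from h import *
for n in('scene','top'): snap(n,n+'0')
o=monitor.get_obs(); print(o)
E
```

```text
{'time': 0.1, 'q': array([7.48865222e+01, 5.00660681e+00, 1.00393285e+01, 9.50990036e+01,
       1.53879040e-03, 9.00002970e+01]), 'qd': array([ 0.03346595, -0.03941963,  0.10498455, -0.00905757,  0.01714086,
        0.08519216]), 'joint_efforts': array([ 3.58934240e-04, -5.21563840e+01,  4.65652370e+01,  1.59511861e-02,
        2.91731703e-05, -3.70651094e-06]), 'ee_pos': array([0.14333353, 0.53075346, 0.20316985]), 'tcp_rot': array([-1.79933718e+02, -1.53844584e-03,  1.64886223e+02]), 'wrist_force': array([-0.37827034,  0.51800915,  0.31338901]), 'torque': array([ 0.0256041 , -0.00028912, -0.03007399]), 'grasp_force': 0.0, 'opening': 0.0850398965668208}
```

View pics/top0.png

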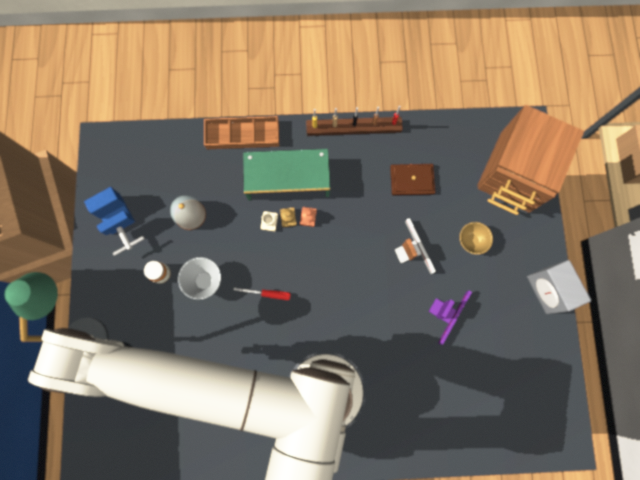

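View pics/scene0.png

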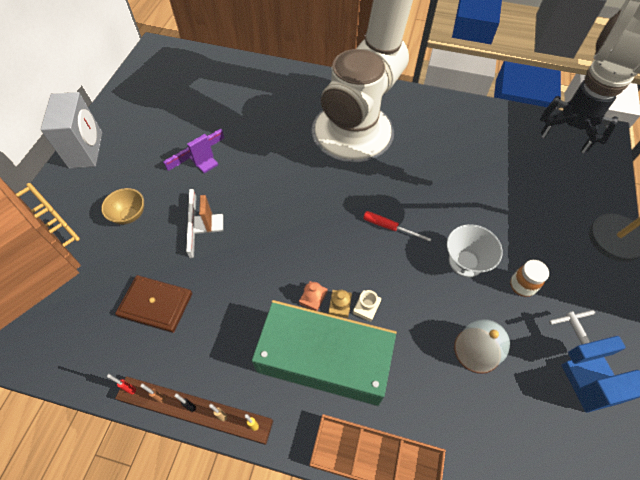

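The true straightedge has a silver blade and wooden grip: top (415,248), scene (203,222). The purple look-alike is at top (452,315), scene (197,150). The parts stand before the green bay at top (270,220) cup, (289,217) weight and (309,216) chamber. I'll check in close crops.

```bash
python3 - <<'E'
from h import *
def crop(tag,x,y,w,h,s): return cv2.resize(cv2.imread(f'pics/{tag}.png')[y:y+h,x:x+w],(w*s,h*s),interpolation=cv2.INTER_CUBIC)
a=crop('top0',385,210,66,75,6); b=crop('scene0',170,180,66,75,6)
cv2.imwrite('pics/c1.png',np.hstack([a,b]))
a=crop('top0',235,140,104,96,4); b=crop('scene0',245,265,96,96,4)  
b=crop('scene0',240,270,160,130,4); a=cv2.copyMakeBorder(crop('top0',235,140,104,96,4)[:, :],0,0,0,0,0)
cv2.imwrite('pics/c2.png',crop('top0',235,140,104,96,7)); cv2.imwrite('pics/c3.png',b)
E
```

```text
(no output)
```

View pics/c1.png

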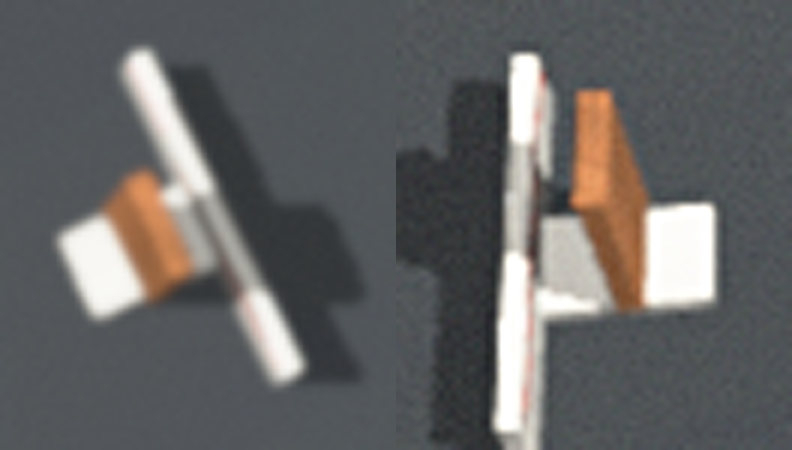

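View pics/c2.png

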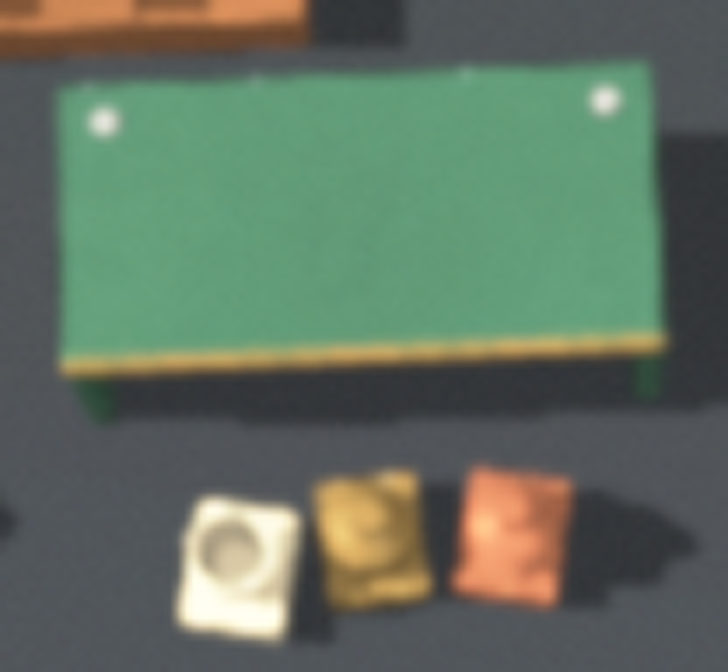

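View pics/c3.png

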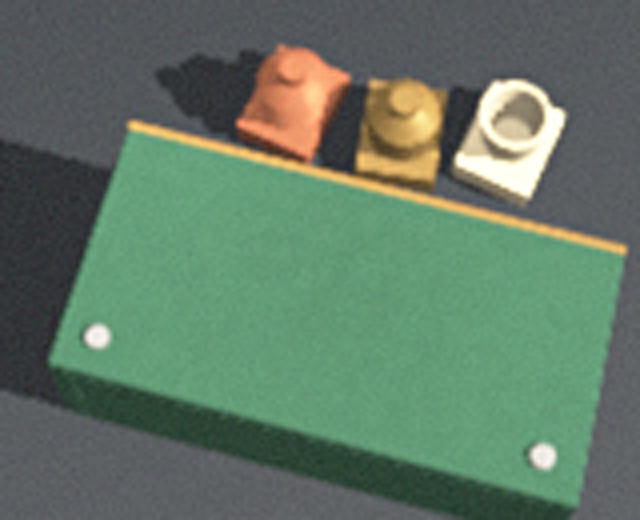

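```bash
cat > fit.py <<'E'
from h import *
from scipy.optimize import least_squares
T,S=load('top0'),load('scene0')
cv=lambda p,s,o:((p[0]+.5)/s-.5+o[0],(p[1]+.5)/s-.5+o[1])
def fit(obs,x0):
    # obs: (cam, uv, local xyz) -> x,y,yaw
    def f(p):
        c,s=np.cos(p[2]),np.sin(p[2])
        return np.concatenate([proj(k,[p[0]+c*l[0]-s*l[1],p[1]+s*l[0]+c*l[1],l[2]])-uv for k,uv,l in obs])
    r=least_squares(f,x0,loss='soft_l1'); return r.x,r.fun.reshape(-1,2)
E
python3 - <<'E'
from fit import *
a=lambda p:cv(p,6,(385,210)); b=lambda p:cv((p[0]-396,p[1]),6,(170,180))
o=[(T,a((57,238)),(-.035,.025,.008)),(T,a((97,322)),(-.035,-.025,.008)) ,
(T,a((155,48)),(.051,.1,.034)),(T,a((305,367)),(.051,-.1,.034)),
(T,a((152,172)),(.007,.03,.095)),(T,a((192,270)),(.007,-.03,.095)),
(S,b((718,204)),(-.035,-.025,.008)),(S,b((716,300)),(-.035,.025,.008)),
(S,b((510,54)),(.051,-.1,.034)),(S,b((494,432)),(.051,.1,.034)),
(S,b((577,91)),(.007,-.03,.095)),(S,b((609,91)),(-.007,-.03,.095)),(S,b((574,205)),(.007,.03,.095))]
x,r=fit(o,[.4,-.25,-1.1]); print(x,np.degrees(x[2])); print(r.round(1))
t=lambda p:cv(p,7,(235,140)); s=lambda p:cv(p,4,(240,270))
print('roof',[onz(T,t(p),.098).round(4) for p in((62,365),(665,341))],[onz(S,s(p),.098).round(4) for p in((627,246),(130,123))])
for n,q in dict(cup=[(181,628),(283,640),(203,495),(300,512)],weight=[(330,606),(430,597),(315,485),(415,472)],chamber=[(453,592),(556,606),(475,467),(573,480)]).items():
    P=np.array([onz(T,t(p),.02) for p in q]); print(n,P.mean(0).round(4),P[:,:2].round(3).tolist())
for n,q in dict(cup=[(524,197),(455,158),(567,108)],weight=[(356,174),(434,183),(448,85),(370,80)],chamber=[(307,155),(238,122),(350,72)]).items():
    print(n,'scene',[onz(S,s(p),.015)[:2].round(3).tolist() for p in q])
print('driver',onz(T,(262,294),.01),onz(T,(234,290),.01),onz(T,(291,297),.01),'funnel',onz(T,(200,280),.0),'lid',onz(T,(412,180),.03),'bowl',onz(T,(476,238),.0))
E
```

```text
[ 0.44934331 -0.29732139 -1.19737331] -68.60443710865633
[[ 0.1 -0.3]
 [-0.2 -1. ]
 [-1.7  0.1]
 [-0.6  0.4]
 [-0.7 -0.6]
 [ 0.7 -0.3]
 [-1.1 -0. ]
 [-0.8 -0.8]
 [ 0.8  0.1]
 [ 0.3 -0.5]
 [-0.1 -0.2]
 [ 0.  -0.6]
 [-0.3 -0.1]]
roof [array([0.6561, 0.2432, 0.098 ]), array([ 0.6563, -0.0417,  0.098 ])] [array([0.6537, 0.2445, 0.098 ]), array([ 0.6566, -0.0396,  0.098 ])]
cup [0.5731 0.1674 0.02  ] [[0.544, 0.198], [0.536, 0.148], [0.611, 0.186], [0.6, 0.138]]
weight [0.5849 0.1031 0.02  ] [[0.552, 0.125], [0.555, 0.076], [0.614, 0.131], [0.618, 0.081]]
chamber [0.584  0.0336 0.02  ] [[0.557, 0.065], [0.548, 0.015], [0.62, 0.052], [0.611, 0.004]]
cup scene [[0.608, 0.186], [0.595, 0.14], [0.544, 0.2]]
weight scene [[0.621, 0.085], [0.614, 0.132], [0.549, 0.125], [0.558, 0.077]]
chamber scene [[0.617, 0.053], [0.607, 0.006], [0.556, 0.064]]
driver [0.32475334 0.19751748 0.01      ] [0.34195401 0.29095724 0.01      ] [0.31078647 0.10093843 0.01      ] funnel [0.38157173 0.40719387 0.        ] lid [ 0.69581314 -0.33100573  0.03      ] bowl [ 0.48811367 -0.54165739  0.        ]
```

carry_out --plan '[{"travel": [0.34,-0.92,0],"angular": [0,0,0.637],"grip": 1},{"travel": [0.34,-0.92,0],"angular": [0,0,0.637],"grip": 1},{"travel": [0.34,-0.92,0],"angular": [0,0,0.637],"grip": 1},{"travel": [0.34,-0.92,0],"angular": [0,0,0.637],"grip": 1},{"travel": [0.34,-0.92,0],"angular": [0,0,0.637],"grip": 1},{"travel": [0.34,-0.92,0],"angular": [0,0,0.637],"grip": 1},{"travel": [0.34,-0.92,0],"angular": [0,0,0.637],"grip": 1},{"travel": [0.34,-0.92,0],"angular": [0,0,0.637],"grip": 1}]'

```text
time: 0.77
ee_pos: [0.2467, 0.2502, 0.2042]
tcp_rot: [-180.0, 0.1, -177.1]
wrist_force: [-0.4, 0.1, -0.5]
opening: 0.0855
grasp_force: 0.0
```

carry_out --plan '[{"travel": [0.34,-0.92,0],"angular": [0,0,0.637],"grip": 1},{"travel": [0.34,-0.92,0],"angular": [0,0,0.637],"grip": 1},{"travel": [0.34,-0.92,0],"angular": [0,0,0.637],"grip": 1},{"travel": [0.34,-0.92,0],"angular": [0,0,0.637],"grip": 1},{"travel": [0.34,-0.92,0],"angular": [0,0,0.637],"grip": 1},{"travel": [0.34,-0.92,0],"angular": [0,0,0.637],"grip": 1},{"travel": [0.34,-0.92,0],"angular": [0,0,0.637],"grip": 1},{"travel": [0.34,-0.92,0],"angular": [0,0,0.637],"grip": 1}]'

```text
time: 1.43
ee_pos: [0.3477, -0.0236, 0.2037]
tcp_rot: [-180.0, 0.0, -158.7]
wrist_force: [0.6, 0.8, -0.2]
opening: 0.0853
grasp_force: 0.0
```

carry_out --plan '[{"travel": [0.34,-0.92,0],"angular": [0,0,0],"grip": 1},{"travel": [0.34,-0.92,0],"angular": [0,0,0],"grip": 1},{"travel": [0.34,-0.92,0],"angular": [0,0,0],"grip": 1},{"travel": [0.34,-0.92,0],"angular": [0,0,0],"grip": 1},{"travel": [0.34,-0.92,0],"angular": [0,0,0],"grip": 1},{"travel": [0.34,-0.92,0],"angular": [0,0,0],"grip": 1},{"travel": [0.34,-0.92,0],"angular": [0,0,0],"grip": 1},{"travel": [0.34,-0.92,0],"angular": [0,0,0],"grip": 1}]'

```text
time: 2.1
ee_pos: [0.4506, -0.302, 0.2005]
tcp_rot: [179.9, -0.1, -158.8]
wrist_force: [0.0, 0.1, 0.5]
opening: 0.0851
grasp_force: 0.0
```

carry_out --plan '[{"travel": [0,0,-0.1],"angular": [0,0,0],"grip": 1},{"travel": [0,0,-0.2],"angular": [0,0,0],"grip": 1},{"travel": [0,0,-0.3],"angular": [0,0,0],"grip": 1},{"travel": [0,0,-0.3],"angular": [0,0,0],"grip": 1}]'

```text
time: 2.43
ee_pos: [0.447, -0.2951, 0.1074]
tcp_rot: [179.6, -0.3, -158.6]
wrist_force: [-0.7, 0.1, -0.9]
opening: 0.0856
grasp_force: 0.0
```

```bash
python3 - <<'E'
from h import *
c=snap('scene','s1'); im=cv2.imread('pics/s1.png')
cv2.imwrite('pics/s1c.png',cv2.resize(im[130:280,130:290],None,fx=4,fy=4,interpolation=cv2.INTER_CUBIC))
print(monitor.get_obs()['ee_pos'])
E
```

```text
[ 0.44785181 -0.29566501  0.11094696]
```

View pics/s1c.png

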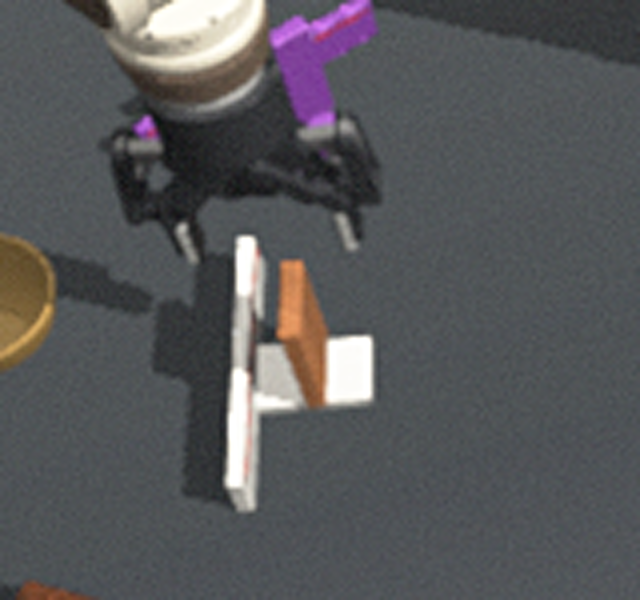

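```bash
python3 - <<'E'
from h import *
c=load('s1')
for P in[(.4479,-.2957,.113),(.4479,-.2957,.10),(.4493,-.2973,.095),(.4493+.0365*.02,-.2973,.095)]: print(P,((proj(c,P)-[130,130])*4).round(0))
u=np.array([(190,256),(348,245)])/4+[130,130]
P=[onz(c,p,.112) for p in u]; print(P,np.mean(P,0))
E
```

```text
(0.4479, -0.2957, 0.113) [285. 277.]
(0.4479, -0.2957, 0.1) [290. 289.]
(0.4493, -0.2973, 0.095) [288. 295.]
(0.45003, -0.2973, 0.095) [288. 296.]
[array([ 0.44796267, -0.36099789,  0.112     ]), array([ 0.41298396, -0.26763   ,  0.112     ])] [ 0.43047331 -0.31431395  0.112     ]
```

```bash
python3 - <<'E'
from h import *
t=snap('top','t1'); s=load('scene0')
print(monitor.get_obs()['ee_pos'])
a=cv2.imread('pics/t1.png')[200:300,360:460]; b=cv2.imread('pics/scene0.png')[70:170,535:635]
cv2.imwrite('pics/m1.png',cv2.resize(np.hstack([a,b]),None,fx=4,fy=4,interpolation=cv2.INTER_CUBIC))
for P in[(.4479,-.2957,.113),(.4493,-.2973,.095)]: print(P,((proj(t,P)-[360,200])*4).round(0))
d=np.array([.9660*0+np.cos(np.radians(74.9)),np.sin(np.radians(74.9)),0])
for k in(-.05,0,.05): print(k,((proj(s,np.array([.1433,.5308,.2055])+k*d)-[535,70])*4).round(0)+[400,0])
E
```

```text
[ 0.44893688 -0.29637752  0.1136447 ]
(0.4479, -0.2957, 0.113) [207. 185.]
(0.4493, -0.2973, 0.095) [205. 187.]
-0.05 [401. 301.]
0 [481. 332.]
0.05 [563. 364.]
```

View pics/m1.png

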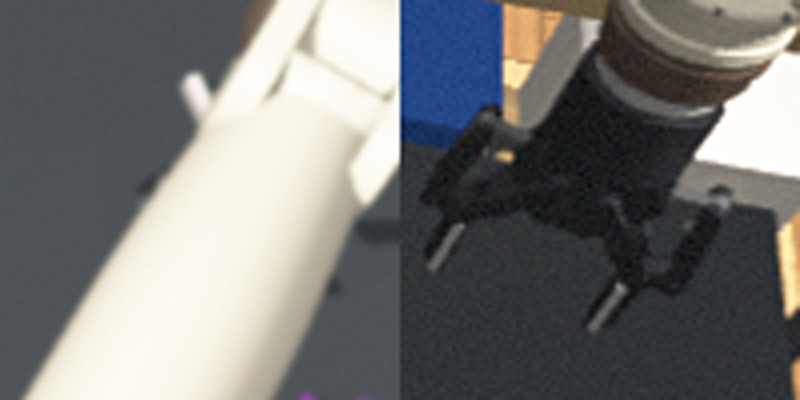

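carry_out --plan '[{"travel": [0,0,-0.09],"angular": [0,0,0],"grip": 1},{"travel": [0,0,-0.17],"angular": [0,0,0],"grip": 1},{"travel": [0,0,-0.17],"angular": [0,0,0],"grip": 1},{"travel": [0,0,-0.17],"angular": [0,0,0],"grip": -1},{"travel": [0,0,-0.17],"angular": [0,0,0],"grip": -1},{"travel": [0,0,-0.17],"angular": [0,0,0],"grip": -1},{"travel": [0,0,-0.17],"angular": [0,0,0],"grip": -1},{"travel": [0,0,-0.17],"angular": [0,0,0],"grip": -1}]' --grip_force 70

```text
time: 3.2
ee_pos: [0.45, -0.2974, 0.064]
tcp_rot: [-179.9, 0.1, -158.6]
wrist_force: [-0.5, 0.6, 0.5]
opening: 0.0255
grasp_force: 0.0
```

carry_out --plan '[{"travel": [0,0,0],"angular": [0,0,0],"grip": -1},{"travel": [0,0,0],"angular": [0,0,0],"grip": -1},{"travel": [0,0,0],"angular": [0,0,0],"grip": -1},{"travel": [0,0,0],"angular": [0,0,0],"grip": -1}]'

```text
time: 3.53
ee_pos: [0.4498, -0.2973, 0.0638]
tcp_rot: [-179.9, 0.0, -158.6]
wrist_force: [-0.6, -0.2, 6.2]
opening: 0.0106
grasp_force: 68.5
```

carry_out --plan '[{"travel": [0,0,0.05],"angular": [0,0,0],"grip": -1},{"travel": [0,0,0.1],"angular": [0,0,0],"grip": -1},{"travel": [0,0,0.16],"angular": [0,0,0],"grip": -1},{"travel": [0,0,0.16],"angular": [0,0,0],"grip": -1},{"travel": [0,0,0.16],"angular": [0,0,0],"grip": -1},{"travel": [0,0,0.16],"angular": [0,0,0],"grip": -1},{"travel": [0,0,0.16],"angular": [0,0,0],"grip": -1}]'

```text
time: 4.12
ee_pos: [0.4488, -0.2966, 0.1092]
tcp_rot: [179.9, -0.1, -158.6]
wrist_force: [0.6, -0.3, -3.4]
opening: 0.0108
grasp_force: 68.7
```

```bash
python3 - <<'E'
from h import *
c=snap('scene','s2'); im=cv2.imread('pics/s2.png')
cv2.imwrite('pics/s2c.png',cv2.resize(im[110:260,120:280],None,fx=5,fy=4,interpolation=cv2.INTER_CUBIC) if 0 else cv2.resize(im[110:260,120:280],None,fx=4,fy=4,interpolation=cv2.INTER_CUBIC))
o=monitor.get_obs();print(o['ee_pos'],o['tcp_rot'],o['wrist_force'],o['torque'],o['opening'])
E
```

```text
[ 0.44884969 -0.29666807  0.1093644 ] [ 1.79902078e+02 -6.85683954e-02 -1.58617848e+02] [-0.21681043  0.22294074 -3.35936743] [0.07368479 0.03580271 0.00770639] 0.010753038014700029
```

View pics/s2c.png

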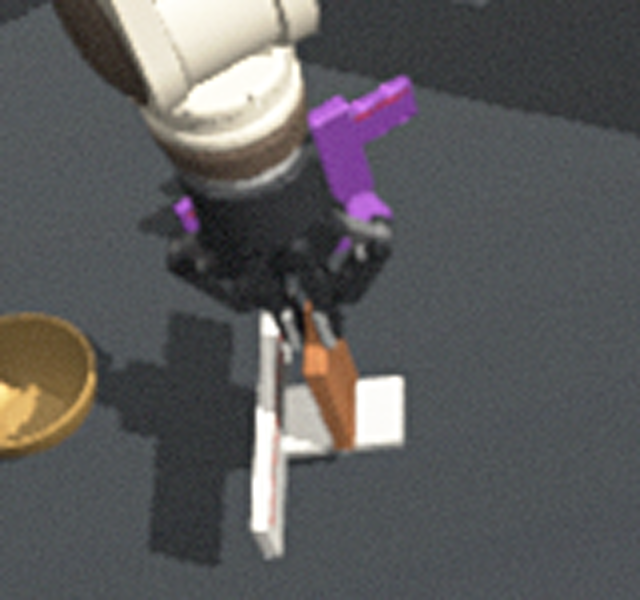

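```bash
python3 - <<'E'
from fit import *
S=load('s2'); b=lambda p:cv(p,4,(120,110)); 
for L in(.0436,.0456,.0476):
    o=[(S,b(p),(x,y,z+L)) for p,x,y,z in [((404,376),-.035,-.025,.008),((404,442),-.035,.025,.008),((252,527),.051,.1,.034),((261,314),.051,-.1,.034),((306,376),.007,.03,.095),((328,372),-.007,.03,.095)]]
    x,r=fit(o,[.45,-.3,-1.2]); print(L,x.round(4),np.degrees(x[2]).round(2),(r**2).sum()); 
print(r.round(1))
E
```

```text
0.0436 [ 0.4483 -0.2955 -1.1788] -67.54 85.70928863433322
0.0456 [ 0.4494 -0.2945 -1.1789] -67.55 86.79068695701372
0.0476 [ 0.4506 -0.2935 -1.179 ] -67.55 87.89275615911806
[[-0.8  0.4]
 [-0.5 -0.5]
 [ 0.7  1.3]
 [ 0.5 -9.2]
 [-0.1 -0.1]
 [ 0.2  0.3]]
```

carry_out --plan '[{"travel": [0,0.11,0],"angular": [0,0,0.2],"grip": -1},{"travel": [0,0.22,0],"angular": [0,0,0.4],"grip": -1},{"travel": [0,0.33,0],"angular": [0,0,0.6],"grip": -1},{"travel": [0,0.44,0],"angular": [0,0,0.802],"grip": -1},{"travel": [0,0.44,0],"angular": [0,0,0.802],"grip": -1}]'

```text
time: 4.58
ee_pos: [0.4487, -0.1605, 0.1101]
tcp_rot: [179.9, 0.1, -135.1]
wrist_force: [-0.3, -0.5, -2.5]
opening: 0.0108
grasp_force: 68.8
```

carry_out --plan '[{"travel": [0,0.11,0],"angular": [0,0,0.2],"grip": -1},{"travel": [0,0.22,0],"angular": [0,0,0.4],"grip": -1},{"travel": [0,0.33,0],"angular": [0,0,0.6],"grip": -1},{"travel": [0,0.44,0],"angular": [0,0,0.802],"grip": -1},{"travel": [0,0.44,0],"angular": [0,0,0.802],"grip": -1}]'

```text
time: 5.0
ee_pos: [0.4488, -0.0286, 0.1101]
tcp_rot: [179.9, 0.1, -112.1]
wrist_force: [-0.1, -1.5, -2.7]
opening: 0.0105
grasp_force: 68.9
```

carry_out --plan '[{"travel": [0,0.11,0],"angular": [0,0,0.2],"grip": -1},{"travel": [0,0.22,0],"angular": [0,0,0.4],"grip": -1},{"travel": [0,0.33,0],"angular": [0,0,0.6],"grip": -1},{"travel": [0,0.44,0],"angular": [0,0,0.802],"grip": -1},{"travel": [0,0.44,0],"angular": [0,0,0.802],"grip": -1},{"travel": [0,0.44,0],"angular": [0,0,0.802],"grip": -1}]'

```text
time: 5.5
ee_pos: [0.4489, 0.1003, 0.11]
tcp_rot: [179.9, -0.0, -89.5]
wrist_force: [-0.6, 0.2, -3.4]
opening: 0.011
grasp_force: 69.0
```

carry_out --plan '[{"travel": [0,0,-0.07],"angular": [0,0,0],"grip": -1},{"travel": [0,0,-0.12],"angular": [0,0,0],"grip": -1},{"travel": [0,0,-0.146],"angular": [0,0,0],"grip": -1},{"travel": [0,0,-0.146],"angular": [0,0,0],"grip": -1},{"travel": [0,0,-0.146],"angular": [0,0,0],"grip": -1},{"travel": [0,0,-0.146],"angular": [0,0,0],"grip": -1}]'

```text
time: 6.0
ee_pos: [0.4498, 0.0985, 0.0674]
tcp_rot: [-180.0, 0.0, -89.8]
wrist_force: [0.0, -0.5, -3.8]
opening: 0.0109
grasp_force: 69.0
```

```bash
python3 - <<'E'
from h import *
c=snap('scene','s3'); im=cv2.imread('pics/s3.png')
cv2.imwrite('pics/s3c.png',cv2.resize(im[210:360,260:420],None,fx=4,fy=4,interpolation=cv2.INTER_CUBIC))
o=monitor.get_obs();print(o['ee_pos'],o['tcp_rot'],o['wrist_force'],o['torque'],o['opening'])
E
```

```text
[0.4498794  0.09863559 0.06754414] [-1.79943285e+02  4.71434790e-03 -8.97424347e+01] [-0.303356   -1.03429001 -4.91128743] [-0.02793391  0.04696724 -0.00176466] 0.010529827352259645
```

View pics/s3c.png

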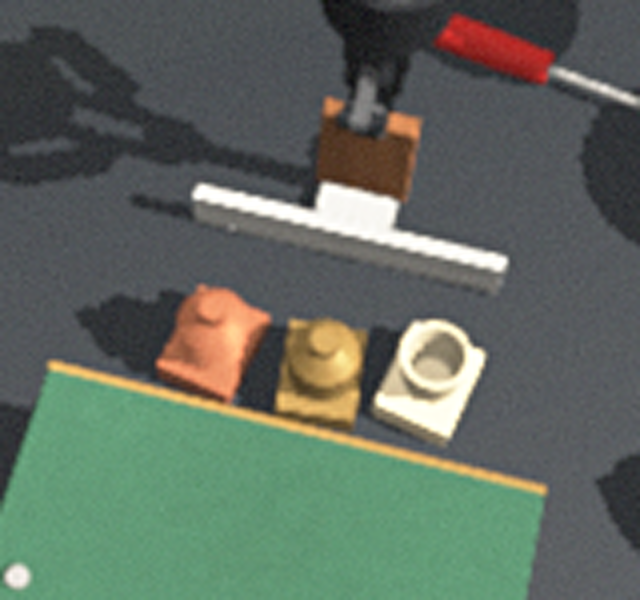

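carry_out --plan '[{"travel": [0.033,0.006,0],"angular": [0,0,0],"grip": -1},{"travel": [0.067,0.006,0],"angular": [0,0,0],"grip": -1},{"travel": [0.09,0.006,0],"angular": [0,0,0],"grip": -1},{"travel": [0.11,0.006,0],"angular": [0,0,0],"grip": -1},{"travel": [0.13,0.006,0],"angular": [0,0,0],"grip": -1},{"travel": [0.15,0.006,0],"angular": [0,0,0],"grip": -1},{"travel": [0.17,0.006,0],"angular": [0,0,0],"grip": -1},{"travel": [0.19,0.006,0],"angular": [0,0,0],"grip": -1}]'

```text
time: 6.72
ee_pos: [0.5063, 0.1006, 0.0669]
tcp_rot: [179.9, -0.0, -89.7]
wrist_force: [-7.2, -1.6, 3.0]
opening: 0.0109
grasp_force: 70.1
```

carry_out --plan '[{"travel": [0.01,0,0],"angular": [0,0,0],"grip": -1},{"travel": [0.02,0,0],"angular": [0,0,0],"grip": -1},{"travel": [0.03,0,0],"angular": [0,0,0],"grip": -1},{"travel": [0.04,0,0],"angular": [0,0,0],"grip": -1},{"travel": [0.05,0,0],"angular": [0,0,0],"grip": -1},{"travel": [0.06,0,0],"angular": [0,0,0],"grip": -1},{"travel": [0.07,0,0],"angular": [0,0,0],"grip": -1}]'

```text
time: 7.3
ee_pos: [0.5279, 0.1006, 0.0744]
tcp_rot: [-179.7, 0.0, -89.7]
wrist_force: [-26.0, -6.7, 61.0]
opening: 0.0108
grasp_force: 78.4
```

```bash
python3 - <<'E'
from h import *
c=snap('scene','s4'); t=snap('top','t4'); im=cv2.imread('pics/s4.png'); tm=cv2.imread('pics/t4.png')
a=cv2.resize(im[215:345,265:405],None,fx=4,fy=4,interpolation=cv2.INTER_CUBIC)
b=cv2.resize(tm[130:300,235:315],None,fx=3,fy=3,interpolation=cv2.INTER_CUBIC); b=cv2.copyMakeBorder(b,0,520-b.shape[0],0,0,0)
cv2.imwrite('pics/m4.png',np.hstack([a,b]))
o=monitor.get_obs();print(o)
E
```

```text
{'time': 7.4, 'q': array([ 1.07946514e+01,  2.36151813e+00, -6.93696997e+00,  8.03207974e+01,
       -3.80524758e-02, -7.94990004e+01]), 'qd': array([ 0.06858541, -0.31599689, -0.51078287, -0.25903646,  0.08355711,
        0.05071442]), 'joint_efforts': array([  1.10729735, -22.49996603,  31.138587  , -10.53360701,
         0.47848944,  -0.04371168]), 'ee_pos': array([0.52867722, 0.10058814, 0.07475247]), 'tcp_rot': array([-1.79618727e+02,  3.19714013e-02, -8.97063683e+01]), 'wrist_force': array([-23.25690896,  -6.18441096,  53.74952188]), 'torque': array([-1.32764926,  5.36259313, -0.01860085]), 'grasp_force': 78.06175662204623, 'opening': 0.010167709040447821}
```

View pics/m4.png

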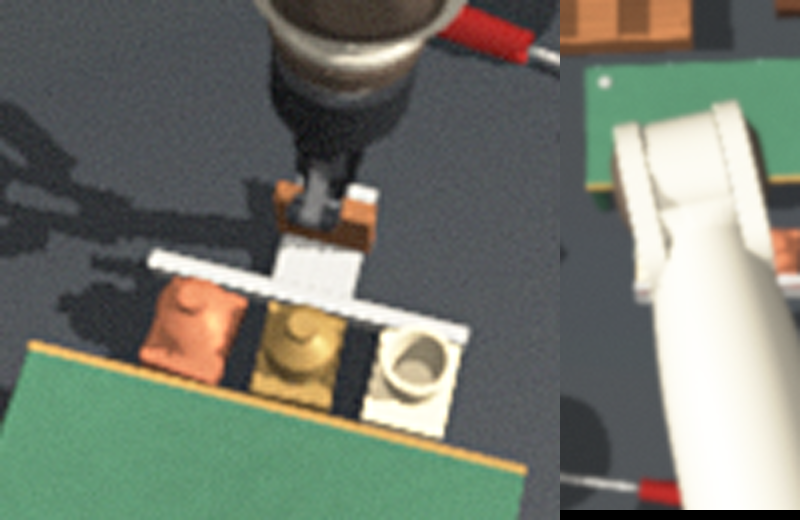

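```bash
cat > fit6.py <<'E'
from fit import *
from scipy.spatial.transform import Rotation as Ro
def fit6(c,obs,x0):
    f=lambda p:np.concatenate([proj(c,Ro.from_euler('ZYX',p[3:]).apply(l)+p[:3])-uv for uv,l in obs])
    r=least_squares(f,x0,loss='soft_l1'); return r.x,r.fun.reshape(-1,2)
def rep(x,r):
    print('pos',x[:3].round(4),'yaw,pitch,roll',np.degrees(x[3:]).round(1)); print(r.round(1).tolist())
    print('gripTop',(Ro.from_euler('ZYX',x[3:]).apply([0,0,.07])+x[:3]).round(4))
E
python3 - <<'E'
from fit6 import *
b=lambda p:cv(p,4,(260,210)); c=load('s3')
o=[((192,193),(.051,-.1,.034)),((501,270),(.051,.1,.034)),((198,183),(.041,-.1,.034)),((507,256),(.041,.1,.034)),((318,187),(.007,-.025,.008)),((398,200),(.007,.025,.008)),((320,112),(.007,-.03,.095)),((420,134),(.007,.03,.095)),((325,97),(-.007,-.03,.095)),((422,116),(-.007,.03,.095)),((498,292),(.051,.1,0))]
rep(*fit6(c,[(b(p),l) for p,l in o],[.45,.1,.003,0,0,0]))
b=lambda p:cv(p,4,(265,215)); c=load('s4')
o=[((148,268),(.051,-.1,.034)),((466,342),(.051,.1,.034)),((150,250),(.041,-.1,.034)),((470,326),(.041,.1,.034)),((283,240),(.007,-.025,.008)),((362,250),(.007,.025,.008)),((277,186),(.007,-.03,.095)),((377,205),(.007,.03,.095))]
rep(*fit6(c,[(b(p),l) for p,l in o],[.52,.1,.005,0,0,0]))
for n,q in (('feet front cup',[(443,438),(362,415)]),('w',[(328,408),(252,393)]),('ch',[(215,380),(140,355)])): print(n,[onz(c,b(p),.018)[:2].round(4).tolist() for p in q])
E
```

```text
pos [0.4511 0.0977 0.005 ] yaw,pitch,roll [ 0.7 -0.6 -0.5]
[[0.1, 0.7], [0.7, -0.2], [-0.4, -0.1], [-0.1, -0.2], [0.9, -0.7], [-0.4, 0.4], [0.3, 0.2], [-0.7, 0.2], [0.3, -0.7], [-0.0, -0.0], [-0.5, 0.3]]
gripTop [0.4503 0.0982 0.075 ]
pos [0.5121 0.1003 0.0158] yaw,pitch,roll [ 0.9  5.8 -0.1]
[[-0.3, -1.1], [0.7, -0.6], [0.3, -0.3], [0.5, -0.5], [-0.1, 0.2], [-0.5, 2.2], [-0.3, 0.2], [-0.2, 1.1]]
gripTop [0.5192 0.1006 0.0855]
feet front cup [[0.6192, 0.1997], [0.6179, 0.1497]]
w [[0.6189, 0.129], [0.6218, 0.0824]]
ch [[0.6196, 0.0586], [0.616, 0.0101]]
```

carry_out --plan '[{"travel": [-0.03,0,0],"angular": [0,0,0],"grip": -1},{"travel": [-0.06,0,0.005],"angular": [0,0,0],"grip": -1},{"travel": [-0.09,0,0.01],"angular": [0,0,0],"grip": -1},{"travel": [-0.13,0,0.01],"angular": [0,0,0],"grip": -1},{"travel": [-0.17,0,0.01],"angular": [0,0,0],"grip": -1},{"travel": [-0.17,0,0.01],"angular": [0,0,0],"grip": -1},{"travel": [-0.17,0,0.01],"angular": [0,0,0],"grip": -1}]'

```text
time: 7.98
ee_pos: [0.4765, 0.1009, 0.0707]
tcp_rot: [-179.9, 0.0, -89.7]
wrist_force: [-3.2, -0.4, 7.4]
opening: 0.01
grasp_force: 73.8
```

```bash
python3 - <<'E'
from h import *
c=snap('scene','s5'); im=cv2.imread('pics/s5.png')[200:345,262:402]
o=monitor.get_obs();print(o['ee_pos'],o['tcp_rot'],o['wrist_force'],o['torque'],o['opening'])
# projections of fingertip centre for several heights along tool axis in s3 (seen tip ~ (375,132) of the 4x crop)
c3=load('s3')
for z in(.045,.05,.056,.062,.068,.075): print(z,((proj(c3,(.4498+.009,.0985,z))-[260,210])*4).round(0))
# blade white mask end points now
hsv=cv2.cvtColor(im,cv2.COLOR_BGR2HSV); m=((hsv[...,1]<35)&(hsv[...,2]>165)).astype(np.uint8)
n,l,st,ce=cv2.connectedComponentsWithStats(m)
for i in range(1,n):
    if st[i,4]>40:
        ys,xs=np.where(l==i); print(st[i]+[262,200,0,0,0]); print(cv2.boxPoints(cv2.minAreaRect(np.c_[xs,ys].astype(np.float32)))+[262,200])
E
```

```text
[0.47675052 0.10089467 0.07081715] [-1.79931632e+02  1.20925426e-02 -8.96743090e+01] [-3.57060625 -1.16170742  8.33853344] [-0.1915879   0.7222175   0.01226101] 0.010195926779989933
0.045 [361. 169.]
0.05 [362. 165.]
0.056 [362. 160.]
0.062 [363. 156.]
0.068 [363. 151.]
0.075 [364. 145.]
[307 262  79  23 532]
[[306.43721771 266.34494019]
 [309.56884003 253.29652023]
 [387.85930634 272.08622742]
 [384.72768402 285.13464355]]
[356 301  23  23 148]
[[355.88381958 318.43569946]
 [361.6265564  296.9004364 ]
 [380.04978943 301.81329346]
 [374.30705261 323.34855652]]
```

carry_out --plan '[{"travel": [0,0,0],"angular": [0,-0.1,0],"grip": -1},{"travel": [0,0,0],"angular": [0,-0.2,0],"grip": -1},{"travel": [0,0,0],"angular": [0,-0.2,0],"grip": -1},{"travel": [0,0,0],"angular": [0,-0.2,0],"grip": -1}]'

```text
time: 8.37
ee_pos: [0.4761, 0.1008, 0.0697]
tcp_rot: [-174.3, -0.0, -89.7]
wrist_force: [-0.4, 0.7, -3.6]
opening: 0.01
grasp_force: 70.5
```

```bash
python3 - <<'E'
from h import *
from scipy.spatial.transform import Rotation as Ro
c=snap('scene','s6')
o=monitor.get_obs();print(o['ee_pos'],o['tcp_rot'],o['wrist_force'],o['torque'],o['opening'])
im=c['frame']
# colours going down the finger on the bay-facing side: tool axis columns, rows
p=[proj(c,(o['ee_pos'][0]+.012,.1009,z)) for z in(.13,.05)]; print(p)
for k in range(0,40):
    v=int(p[0][1]-6+k); u=int(round(p[0][0]+(p[1][0]-p[0][0])*(v-p[0][1])/(p[1][1]-p[0][1]))); print(v,[tuple(int(q) for q in im[v,u+d]) for d in(-4,-2,0,2,4)])
E
```

```text
[0.47635063 0.10082438 0.06970509] [-1.74344873e+02 -2.88362848e-02 -8.96784244e+01] [ 0.75095065 -0.40458006 -4.19133303] [ 0.03351982  0.18995402 -0.01642206] 0.00984909079440555
[array([350.65398521, 245.40645054]), array([348.63022207, 261.39722738])]
239 [(68, 66, 68), (134, 131, 133), (138, 137, 136), (75, 75, 78), (23, 22, 21)]
240 [(79, 80, 76), (137, 137, 137), (135, 133, 132), (98, 97, 95), (38, 39, 41)]
241 [(79, 82, 80), (132, 131, 129), (137, 137, 137), (117, 117, 115), (94, 93, 90)]
242 [(106, 103, 104), (143, 144, 142), (131, 129, 128), (96, 95, 95), (94, 93, 94)]
243 [(110, 109, 109), (145, 142, 139), (118, 118, 119), (65, 65, 67), (55, 58, 59)]
244 [(102, 102, 105), (128, 128, 127), (115, 114, 113), (68, 68, 72), (63, 66, 69)]
245 [(74, 72, 75), (101, 99, 100), (97, 97, 98), (63, 66, 68), (66, 69, 76)]
246 [(49, 53, 54), (69, 68, 68), (69, 68, 69), (49, 50, 52), (57, 54, 56)]
247 [(86, 68, 59), (41, 44, 47), (44, 39, 45), (28, 26, 32), (39, 42, 44)]
248 [(109, 94, 85), (41, 45, 47), (30, 35, 38), (21, 24, 22), (54, 49, 52)]
249 [(96, 85, 78), (36, 39, 40), (25, 24, 3
[... 1736 characters left out ...]
245, 241), (246, 245, 239), (248, 246, 241), (246, 244, 238), (248, 247, 242)]
272 [(247, 245, 240), (247, 245, 240), (247, 246, 241), (244, 243, 237), (247, 246, 241)]
273 [(249, 247, 243), (251, 250, 246), (247, 245, 240), (245, 244, 238), (247, 244, 239)]
274 [(255, 255, 250), (253, 252, 247), (251, 249, 246), (249, 248, 243), (247, 246, 241)]
275 [(233, 227, 217), (234, 233, 224), (255, 255, 250), (253, 252, 248), (250, 249, 244)]
276 [(112, 107, 106), (143, 140, 134), (222, 217, 209), (236, 233, 225), (255, 254, 249)]
277 [(105, 102, 98), (98, 95, 92), (115, 111, 105), (138, 134, 129), (222, 217, 207)]
278 [(109, 104, 99), (110, 108, 104), (100, 96, 93), (103, 100, 97), (110, 107, 102)]
```

carry_out --plan '[{"travel": [0,0,-0.006],"angular": [0,0,0],"grip": -1},{"travel": [0,0,-0.012],"angular": [0,0,0],"grip": -1},{"travel": [0,0,-0.012],"angular": [0,0,0],"grip": -1}]'

```text
time: 8.67
ee_pos: [0.4767, 0.1009, 0.0679]
tcp_rot: [-174.3, -0.0, -89.7]
wrist_force: [-8.0, -0.3, 13.7]
opening: 0.0098
grasp_force: 74.8
```

carry_out --plan '[{"travel": [0,0,0],"angular": [0,0,0],"grip": 0.1},{"travel": [0,0,0],"angular": [0,0,0],"grip": 0.1},{"travel": [0,0,0],"angular": [0,0,0],"grip": 0.1},{"travel": [0,0,0],"angular": [0,0.1,0],"grip": 0.1},{"travel": [0,0,0],"angular": [0,0.2,0],"grip": 0.1},{"travel": [0,0,0],"angular": [0,0.2,0],"grip": 0.1}]'

```text
time: 9.17
ee_pos: [0.4774, 0.1008, 0.0658]
tcp_rot: [179.8, -0.0, -89.7]
wrist_force: [0.3, 0.1, -0.2]
opening: 0.0467
grasp_force: 0.0
```

```bash
python3 - <<'E'
from h import *
c=snap('scene','s7'); im=cv2.cvtColor(c['frame'],cv2.COLOR_RGB2BGR)
o=monitor.get_obs();print(o['ee_pos'],o['tcp_rot'],o['wrist_force'],o['opening'])
from fit6 import *
hsv=cv2.cvtColor(im,cv2.COLOR_BGR2HSV); h,s,v=cv2.split(hsv)
m=((s<30)&(v>170)).astype(np.uint8); m[:,:290]=0; m[:, 420:]=0; m[:225]=0; m[345:]=0
n,l,st,ce=cv2.connectedComponentsWithStats(m)
for i in range(1,n):
    if st[i,4]>60:
        ys,xs=np.where(l==i); print(st[i]); 
        for nm,k in(('left',xs.argmin()),('right',xs.argmax()),('top',ys.argmin()),('bot',ys.argmax())): print(nm,xs[k],ys[k])
# predicted upright silhouettes for (x=.475..)
for x in(.470,.475,.480): print(x,[proj(c,(x+a,.1007+b,z)).round(1).tolist() for a,b,z in((.051,-.1,.034),(.041,-.1,.034),(.051,.1,.034),(.041,.1,.034))])
E
```

```text
[0.47716272 0.10074007 0.06568642] [ 1.79938906e+02 -1.47562555e-02 -8.97134373e+01] [0.26173121 0.75544012 0.44468779] 0.0472035032684563
[307 263  79  22 489]
left 307 265
right 385 282
top 339 263
bot 380 284
[356 302  23  22 135]
left 356 318
right 378 302
top 377 302
bot 374 323
0.47 [[306.6, 266.1], [307.7, 262.7], [384.6, 285.2], [385.3, 281.7]]
0.475 [[306.0, 267.8], [307.1, 264.4], [384.2, 287.0], [384.9, 283.5]]
0.48 [[305.5, 269.5], [306.6, 266.1], [383.8, 288.8], [384.6, 285.2]]
```

carry_out --plan '[{"travel": [-0.025,0,0],"angular": [0,0,0],"grip": 0.1},{"travel": [-0.025,0,0],"angular": [0,0,0],"grip": 0.1},{"travel": [-0.025,0,-0.035],"angular": [0,0,0],"grip": 0.1},{"travel": [-0.025,0,-0.068],"angular": [0,0,0],"grip": 0.1},{"travel": [-0.025,0,-0.068],"angular": [0,0,0],"grip": 0.1},{"travel": [-0.025,0,-0.068],"angular": [0,0,0],"grip": 0.1}]' --grip_force 120

```text
time: 9.72
ee_pos: [0.4681, 0.1006, 0.045]
tcp_rot: [179.9, -0.0, -89.7]
wrist_force: [-0.3, 0.3, -0.0]
opening: 0.0471
grasp_force: 0.0
```

carry_out --plan '[{"travel": [0,0,0],"angular": [0,0,0],"grip": -1},{"travel": [0,0,0],"angular": [0,0,0],"grip": -1},{"travel": [0,0,0],"angular": [0,0,0],"grip": -1},{"travel": [0,0,0],"angular": [0,0,0],"grip": -1},{"travel": [0,0,0],"angular": [0,0,0],"grip": -1},{"travel": [0,0,0],"angular": [0,0,0],"grip": -1}]'

```text
time: 10.22
ee_pos: [0.469, 0.1008, 0.0463]
tcp_rot: [-180.0, 0.0, -89.7]
wrist_force: [-2.0, -0.2, 3.1]
opening: 0.0114
grasp_force: 117.4
```

carry_out --plan '[{"travel": [0,0,0.01],"angular": [0,0,0],"grip": -1},{"travel": [0,0,0.01],"angular": [0,0,0],"grip": -1},{"travel": [0.03,0,0.01],"angular": [0,0,0],"grip": -1},{"travel": [0.06,0,0.01],"angular": [0,0,0],"grip": -1},{"travel": [0.08,0,0.01],"angular": [0,0,0],"grip": -1},{"travel": [0.1,0,0.01],"angular": [0,0,0],"grip": -1},{"travel": [0.1,0,0.01],"angular": [0,0,0],"grip": -1}]'

```text
time: 10.8
ee_pos: [0.5001, 0.1007, 0.0486]
tcp_rot: [180.0, -0.0, -89.7]
wrist_force: [0.1, -0.7, -2.8]
opening: 0.0115
grasp_force: 117.7
```

carry_out --plan '[{"travel": [0.01,0,0],"angular": [0,0,0],"grip": -1},{"travel": [0.02,0,0],"angular": [0,0,0],"grip": -1},{"travel": [0.03,0,0],"angular": [0,0,0],"grip": -1},{"travel": [0.04,0,0],"angular": [0,0,0],"grip": -1},{"travel": [0.05,0,0],"angular": [0,0,0],"grip": -1}]'

```text
time: 11.22
ee_pos: [0.5123, 0.1007, 0.0488]
tcp_rot: [179.8, -0.0, -89.7]
wrist_force: [-10.0, -1.0, 1.8]
opening: 0.0113
grasp_force: 118.5
```

carry_out --plan '[{"travel": [0,0,0.004],"angular": [0,-0.05,0],"grip": -1},{"travel": [0,0,0.004],"angular": [0,-0.1,0],"grip": -1},{"travel": [0.01,0,0.004],"angular": [0,-0.1,0],"grip": -1},{"travel": [0.02,0,0.004],"angular": [0,-0.1,0],"grip": -1},{"travel": [0.03,0,0.004],"angular": [0,-0.1,0],"grip": -1}]'

```text
time: 11.63
ee_pos: [0.5211, 0.1007, 0.0495]
tcp_rot: [-177.4, -0.0, -89.7]
wrist_force: [-7.0, 0.2, -2.5]
opening: 0.0116
grasp_force: 118.4
```

carry_out --plan '[{"travel": [0.01,0,0],"angular": [0,0,0],"grip": -1},{"travel": [0.02,0,0],"angular": [0,0,0],"grip": -1},{"travel": [0.03,0,0],"angular": [0,0,0],"grip": -1}]'

```text
time: 11.88
ee_pos: [0.5302, 0.1007, 0.0495]
tcp_rot: [-177.4, -0.0, -89.7]
wrist_force: [-7.4, -0.0, -1.4]
opening: 0.0114
grasp_force: 118.5
```

```bash
python3 - <<'E'
from h import *
c=snap('scene','s8'); o=monitor.get_obs(); print(o['ee_pos'],o['tcp_rot'],o['wrist_force'],o['torque'])
im=cv2.cvtColor(c['frame'],cv2.COLOR_RGB2BGR); h,s,v=cv2.split(cv2.cvtColor(im,cv2.COLOR_BGR2HSV))
m=((s<30)&(v>170)).astype(np.uint8); m[:,:290]=0; m[:, 420:]=0; m[:225]=0; m[345:]=0
n,l,st,ce=cv2.connectedComponentsWithStats(m)
for i in range(1,n):
    if st[i,4]>40: ys,xs=np.where(l==i); print(st[i],[(int(xs[k]),int(ys[k])) for k in(xs.argmin(),xs.argmax(),ys.argmin(),ys.argmax())])
E
```

```text
[0.53082421 0.10069368 0.04944928] [-1.77324103e+02 -2.62427800e-02 -8.96786226e+01] [-5.42521595 -0.55114152 -3.80943116] [-0.00287402  1.66132945  0.03608022]
[300 283  81  24 532] [(300, 285), (380, 303), (333, 283), (377, 306)]
```

carry_out --plan '[{"travel": [0.01,0,0],"angular": [0,0,0],"grip": -1},{"travel": [0.02,0,0],"angular": [0,0,0],"grip": -1},{"travel": [0.03,0,0],"angular": [0,0,0],"grip": -1},{"travel": [0.04,0,0],"angular": [0,0,0],"grip": -1},{"travel": [0.05,0,0],"angular": [0,0,0],"grip": -1},{"travel": [0.06,0,0],"angular": [0,0,0],"grip": -1}]'

```text
time: 12.43
ee_pos: [0.5483, 0.1007, 0.0495]
tcp_rot: [-177.4, -0.0, -89.7]
wrist_force: [-7.6, -0.0, -2.0]
opening: 0.0114
grasp_force: 118.3
```

```bash
python3 - <<'E'
from h import *
o=monitor.get_obs(); print(o['ee_pos'],o['wrist_force'],o['torque'])
c=snap('scene','s9')
im=cv2.cvtColor(c['frame'],cv2.COLOR_RGB2BGR); h,s,v=cv2.split(cv2.cvtColor(im,cv2.COLOR_BGR2HSV))
m=((s<30)&(v>170)).astype(np.uint8); m[:,:285]=0; m[:, 420:]=0; m[:225]=0; m[345:]=0
n,l,st,ce=cv2.connectedComponentsWithStats(m)
for i in range(1,n):
    if st[i,4]>40:
        ys,xs=np.where(l==i); print(st[i],[(int(xs[k]),int(ys[k])) for k in(xs.argmin(),xs.argmax(),ys.argmin(),ys.argmax())])
for x in(.545,.550,.555): print(x,[proj(c,(x+a,.1007+b,.036)).round(1).tolist() for a,b in((.051,-.1),(.041,-.1),(.051,.1),(.041,.1))])
E
```

```text
[0.5482544  0.10072361 0.04949883] [-7.59337735 -0.02146421 -2.04202007] [ 0.02982302  2.15799699 -0.07180569]
[298 290  82  24 543] [(298, 291), (379, 310), (299, 290), (376, 313)]
0.545 [[298.0, 292.2], [299.2, 288.5], [378.6, 312.6], [379.4, 308.8]]
0.55 [[297.4, 294.0], [298.6, 290.3], [378.2, 314.5], [379.0, 310.7]]
0.555 [[296.8, 295.8], [298.0, 292.2], [377.8, 316.4], [378.6, 312.6]]
```

carry_out --plan '[{"travel": [0.007,0,0],"angular": [0,0,0],"grip": -1},{"travel": [0.013,0,0],"angular": [0,0,0],"grip": -1},{"travel": [0.017,0,0],"angular": [0,0,0],"grip": -1},{"travel": [0.02,0,0],"angular": [0,0,0],"grip": -1}]'

```text
time: 12.82
ee_pos: [0.5544, 0.1007, 0.0495]
tcp_rot: [-177.3, -0.0, -89.7]
wrist_force: [-7.0, 0.8, -2.4]
opening: 0.0116
grasp_force: 118.2
```

carry_out --plan '[{"travel": [0.004,0,0],"angular": [0,0,0],"grip": -1},{"travel": [0.007,0,0],"angular": [0,0,0],"grip": -1},{"travel": [0.01,0,0],"angular": [0,0,0],"grip": -1}]'

```text
time: 13.07
ee_pos: [0.5573, 0.1007, 0.0496]
tcp_rot: [-177.3, -0.0, -89.7]
wrist_force: [-7.2, -0.1, -2.1]
opening: 0.0113
grasp_force: 118.2
```

carry_out --plan '[{"travel": [0.004,0,0],"angular": [0,0,0],"grip": -1},{"travel": [0.007,0,0],"angular": [0,0,0],"grip": -1},{"travel": [0.01,0,0],"angular": [0,0,0],"grip": -1}]'

```text
time: 13.32
ee_pos: [0.5603, 0.1007, 0.0496]
tcp_rot: [-177.3, -0.0, -89.7]
wrist_force: [-7.3, 0.7, -1.6]
opening: 0.0114
grasp_force: 118.2
```

carry_out --plan '[{"travel": [0.004,0,0],"angular": [0,0,0],"grip": -1},{"travel": [0.007,0,0],"angular": [0,0,0],"grip": -1},{"travel": [0.01,0,0],"angular": [0,0,0],"grip": -1}]'

```text
time: 13.57
ee_pos: [0.5633, 0.1007, 0.0495]
tcp_rot: [-177.3, -0.0, -89.7]
wrist_force: [-7.2, 0.5, -2.8]
opening: 0.0112
grasp_force: 118.2
```

carry_out --plan '[{"travel": [0.004,0,0],"angular": [0,0,0],"grip": -1},{"travel": [0.007,0,0],"angular": [0,0,0],"grip": -1},{"travel": [0.01,0,0],"angular": [0,0,0],"grip": -1}]'

```text
time: 13.82
ee_pos: [0.5663, 0.1007, 0.0496]
tcp_rot: [-177.3, -0.0, -89.7]
wrist_force: [-7.8, -0.6, -1.8]
opening: 0.0116
grasp_force: 118.2
```

carry_out --plan '[{"travel": [0.004,0,0],"angular": [0,0,0],"grip": -1},{"travel": [0.007,0,0],"angular": [0,0,0],"grip": -1},{"travel": [0.01,0,0],"angular": [0,0,0],"grip": -1}]'

```text
time: 14.07
ee_pos: [0.5693, 0.1007, 0.0496]
tcp_rot: [-177.3, -0.0, -89.7]
wrist_force: [-7.5, 0.1, -2.4]
opening: 0.0113
grasp_force: 118.2
```

carry_out --plan '[{"travel": [0.004,0,0],"angular": [0,0,0],"grip": -1},{"travel": [0.007,0,0],"angular": [0,0,0],"grip": -1},{"travel": [0.01,0,0],"angular": [0,0,0],"grip": -1}]'

```text
time: 14.32
ee_pos: [0.5723, 0.1007, 0.0496]
tcp_rot: [-177.3, -0.0, -89.7]
wrist_force: [-8.1, 0.3, -2.4]
opening: 0.0113
grasp_force: 118.2
```

carry_out --plan '[{"travel": [0.003,0,0],"angular": [0,0,0],"grip": -1},{"travel": [0.005,0,0],"angular": [0,0,0],"grip": -1},{"travel": [0.008,0,0],"angular": [0,0,0],"grip": -1}]'

```text
time: 14.57
ee_pos: [0.5746, 0.1007, 0.0496]
tcp_rot: [-177.3, -0.0, -89.7]
wrist_force: [-7.4, 0.7, -2.3]
opening: 0.0113
grasp_force: 118.2
```

carry_out --plan '[{"travel": [0.004,0,0],"angular": [0,0,0],"grip": -1},{"travel": [0.007,0,0],"angular": [0,0,0],"grip": -1},{"travel": [0.01,0,0],"angular": [0,0,0],"grip": -1}]'

```text
time: 14.82
ee_pos: [0.5777, 0.1007, 0.0496]
tcp_rot: [-177.3, -0.0, -89.7]
wrist_force: [-7.4, 0.7, -3.0]
opening: 0.0119
grasp_force: 118.2
```

carry_out --plan '[{"travel": [0.004,0,0],"angular": [0,0,0],"grip": -1},{"travel": [0.007,0,0],"angular": [0,0,0],"grip": -1},{"travel": [0.01,0,0],"angular": [0,0,0],"grip": -1}]'

```text
time: 15.07
ee_pos: [0.5807, 0.1007, 0.0496]
tcp_rot: [-177.3, -0.0, -89.7]
wrist_force: [-7.0, 1.3, -2.4]
opening: 0.0113
grasp_force: 118.2
```

carry_out --plan '[{"travel": [0.004,0,0],"angular": [0,0,0],"grip": -1},{"travel": [0.007,0,0],"angular": [0,0,0],"grip": -1},{"travel": [0.01,0,0],"angular": [0,0,0],"grip": -1}]'

```text
time: 15.32
ee_pos: [0.5837, 0.1007, 0.0496]
tcp_rot: [-177.3, -0.0, -89.7]
wrist_force: [-6.8, 0.7, -2.7]
opening: 0.0116
grasp_force: 118.2
```

carry_out --plan '[{"travel": [0.003,0,0],"angular": [0,0,0],"grip": -1},{"travel": [0.006,0,0],"angular": [0,0,0],"grip": -1},{"travel": [0.009,0,0],"angular": [0,0,0],"grip": -1}]'

```text
time: 15.57
ee_pos: [0.5864, 0.1007, 0.0496]
tcp_rot: [-177.3, -0.0, -89.7]
wrist_force: [-7.5, 0.2, -0.9]
opening: 0.0114
grasp_force: 118.2
```

carry_out --plan '[{"travel": [0.003,0,0],"angular": [0,0,0],"grip": -1},{"travel": [0.006,0,0],"angular": [0,0,0],"grip": -1},{"travel": [0.008,0,0],"angular": [0,0,0],"grip": -1}]'

```text
time: 15.82
ee_pos: [0.5884, 0.1008, 0.0496]
tcp_rot: [-177.4, -0.0, -89.7]
wrist_force: [-11.0, 0.3, 0.6]
opening: 0.0114
grasp_force: 118.8
```

carry_out --plan '[{"travel": [0.003,0,0],"angular": [0,0,0],"grip": -1},{"travel": [0.003,0,0],"angular": [0,0,0],"grip": -1},{"travel": [0.003,0,0],"angular": [0,0,0],"grip": -1}]'

```text
time: 16.07
ee_pos: [0.5891, 0.1007, 0.0497]
tcp_rot: [-177.4, -0.0, -89.7]
wrist_force: [-11.2, -1.0, 0.9]
opening: 0.0115
grasp_force: 118.8
```

carry_out --plan '[{"travel": [0.004,0,0],"angular": [0,0,0],"grip": -1},{"travel": [0.004,0,0],"angular": [0,0,0],"grip": -1},{"travel": [0.004,0,0],"angular": [0,0,0],"grip": -1},{"travel": [0.004,0,0],"angular": [0,0,0],"grip": -1},{"travel": [0.004,0,0],"angular": [0,0,0],"grip": -1}]'

```text
time: 16.48
ee_pos: [0.5901, 0.1008, 0.0498]
tcp_rot: [-177.4, -0.0, -89.7]
wrist_force: [-12.4, -0.1, 1.2]
opening: 0.0115
grasp_force: 119.1
```

```bash
python3 - <<'E'
from h import *
o=monitor.get_obs(); print(o['ee_pos'],o['tcp_rot'],o['wrist_force'],o['torque'])
c=snap('scene','s10'); im=cv2.cvtColor(c['frame'],cv2.COLOR_RGB2BGR)
h,s,v=cv2.split(cv2.cvtColor(im,cv2.COLOR_BGR2HSV))
m=((s<30)&(v>170)).astype(np.uint8); m[:,:280]=0; m[:, 420:]=0; m[:225]=0; m[345:]=0
n,l,st,ce=cv2.connectedComponentsWithStats(m)
for i in range(1,n):
    if st[i,4]>40: ys,xs=np.where(l==i); print(st[i],[(int(xs[k]),int(ys[k])) for k in(xs.argmin(),xs.argmax(),ys.argmin(),ys.argmax())])
for x in(.585,.590): print(x,[proj(c,(x+a,.1007+b,.036)).round(1).tolist() for a,b in((.051,-.1),(.041,-.1),(.051,.1),(.041,.1))])
E
```

```text
[0.5900593  0.10077807 0.04981545] [-1.77411433e+02 -1.95545121e-02 -8.96686106e+01] [-12.36766354  -0.11987963   1.2421763 ] [-0.06356617  3.25837142  0.0246884 ]
[325 304  23  14 205] [(325, 312), (347, 309), (328, 304), (341, 317)]
0.585 [[293.2, 307.0], [294.4, 303.2], [375.2, 328.2], [376.1, 324.2]]
0.59 [[292.6, 308.9], [293.8, 305.1], [374.8, 330.2], [375.6, 326.2]]
```

carry_out --plan '[{"travel": [0.003,0,0],"angular": [0,0,0],"grip": -1},{"travel": [0.003,0,0],"angular": [0,0,0],"grip": -1},{"travel": [0.003,0,0],"angular": [0,0,0],"grip": -1},{"travel": [0.003,0,0],"angular": [0,0,0],"grip": -1},{"travel": [0.003,0,0],"angular": [0,0,0],"grip": -1},{"travel": [0.003,0,0],"angular": [0,0,0],"grip": -1},{"travel": [0.003,0,0],"angular": [0,0,0],"grip": -1},{"travel": [0.003,0,0],"angular": [0,0,0],"grip": -1}]'

```text
time: 17.2
ee_pos: [0.5906, 0.1008, 0.0499]
tcp_rot: [-177.4, -0.0, -89.7]
wrist_force: [-14.5, 0.4, 3.6]
opening: 0.0115
grasp_force: 119.5
```

carry_out --plan '[{"travel": [0.0,0,0.005],"angular": [0,0,0],"grip": -1},{"travel": [0.002,0,0.005],"angular": [0,0,0],"grip": -1},{"travel": [0.002,0,0.005],"angular": [0,0,0],"grip": -1},{"travel": [0.002,0,0.005],"angular": [0,0,0],"grip": -1},{"travel": [0.002,0,0.005],"angular": [0,0,0],"grip": -1},{"travel": [0.002,0,0.005],"angular": [0,0,0],"grip": -1},{"travel": [0.002,0,0.005],"angular": [0,0,0],"grip": -1},{"travel": [0.002,0,0.005],"angular": [0,0,0],"grip": -1}]'

```text
time: 17.87
ee_pos: [0.5912, 0.1007, 0.0505]
tcp_rot: [-177.5, -0.0, -89.7]
wrist_force: [-10.8, 0.0, -0.5]
opening: 0.0113
grasp_force: 118.7
```

```bash
python3 - <<'E'
from h import *
o=monitor.get_obs(); print(o['ee_pos'],o['tcp_rot'],o['wrist_force'],o['torque'])
c=snap('scene','s11'); im=c['frame']
# gold front edge line and part front positions: sample hue masks of parts
hsv=cv2.cvtColor(im,cv2.COLOR_RGB2HSV)
for nm,lo,hi in(('copper',(3,120,120),(11,255,255)),('brass',(16,110,90),(24,255,230)),('cream',(18,15,190),(32,90,255))):
    m=cv2.inRange(hsv,lo,hi); m[:285]=0; m[350:]=0; m[:,:285]=0; m[:,390:]=0
    n,l,st,ce=cv2.connectedComponentsWithStats(m); i=1+st[1:,4].argmax(); print(nm,st[i],ce[i].round(1))
E
```

```text
[0.59116063 0.10067553 0.05052839] [-1.77482712e+02 -3.13211408e-02 -8.96682699e+01] [-10.81105905   0.03633787  -0.47428867] [-0.02998638  3.32581214 -0.02114806]
copper [330 285   2   2   3] [330.7 285.7]
brass [361 323  29   9  43] [375.2 326.6]
cream [326 313  19   6  19] [335.  315.6]
```

carry_out --plan '[{"travel": [0.003,0,0],"angular": [0,0,0],"grip": -1},{"travel": [0.003,0,0],"angular": [0,0,0],"grip": -1},{"travel": [0.003,0,0],"angular": [0,0,0],"grip": -1},{"travel": [0.003,0,0],"angular": [0,0,0],"grip": -1},{"travel": [0.003,0,0],"angular": [0,0,0],"grip": -1},{"travel": [0.003,0,0],"angular": [0,0,0],"grip": -1},{"travel": [0.003,0,0],"angular": [0,0,0],"grip": -1}]'

```text
time: 18.5
ee_pos: [0.5918, 0.1007, 0.0506]
tcp_rot: [-177.5, -0.0, -89.7]
wrist_force: [-12.9, 0.5, -0.6]
opening: 0.0113
grasp_force: 118.8
```

carry_out --plan '[{"travel": [-0.004,0,0],"angular": [0,0,0],"grip": -1},{"travel": [-0.008,0,0],"angular": [0,0,0],"grip": -1},{"travel": [-0.012,0,0],"angular": [0,0,0],"grip": -1},{"travel": [-0.016,0,0],"angular": [0,0,0],"grip": -1},{"travel": [-0.02,0,0],"angular": [0,0,0],"grip": -1},{"travel": [-0.025,0,0],"angular": [0,0,0],"grip": -1},{"travel": [-0.035,0,0],"angular": [0,0,0],"grip": -1},{"travel": [-0.05,0,0],"angular": [0,0,0],"grip": -1}]'

```text
time: 19.17
ee_pos: [0.5802, 0.1008, 0.052]
tcp_rot: [-177.1, -0.0, -89.7]
wrist_force: [0.3, 0.9, -3.9]
opening: 0.0114
grasp_force: 118.1
```

carry_out --plan '[{"travel": [-0.06,0,0],"angular": [0,0,0],"grip": -1},{"travel": [-0.12,0,0],"angular": [0,0.05,0],"grip": -1},{"travel": [-0.18,0,0],"angular": [0,0.1,0],"grip": -1},{"travel": [-0.24,0,0],"angular": [0,0.1,0],"grip": -1},{"travel": [-0.3,0,0],"angular": [0,0.1,0],"grip": -1},{"travel": [-0.33,0,0],"angular": [0,0.1,0],"grip": -1},{"travel": [-0.33,0,0],"angular": [0,0.1,0],"grip": -1},{"travel": [-0.33,0,0],"angular": [0,0.1,0],"grip": -1}]'

```text
time: 19.83
ee_pos: [0.4811, 0.1009, 0.0522]
tcp_rot: [-180.0, 0.0, -89.7]
wrist_force: [0.8, -0.0, -3.5]
opening: 0.0113
grasp_force: 118.3
```

```bash
python3 - <<'E'
from h import *
o=monitor.get_obs(); print(o['ee_pos'],o['tcp_rot'],o['wrist_force'],o['torque'])
c=snap('scene','s12'); im=c['frame']
hsv=cv2.cvtColor(im,cv2.COLOR_RGB2HSV)
# outward-showing rear part of feet: colours along lines x (depth) at each part's y, z=.02
for nm,y in(('chamber',(.02,.034,.05)),('weight',(.09,.105,.12)),('cup',(.158,.175,.188))):
    for yy in y:
        r=[]
        for x in np.arange(.615,.662,.003):
            u,v=proj(c,(x,yy,.02)); r.append(tuple(int(q) for q in cv2.getRectSubPix(im,(1,1),(float(u),float(v)))[0,0]))
        print(nm,yy,[ (round(.615+.003*i,3),q) for i,q in enumerate(r) if i<14][4:13])
E
```

```text
[0.48106287 0.10090554 0.05217592] [-1.79950565e+02  1.36678298e-02 -8.96729037e+01] [ 0.83332099 -0.03658334 -3.5117212 ] [-0.00302971  0.01449401  0.02599808]
chamber 0.02 [(0.627, (232, 182, 107)), (0.63, (189, 181, 120)), (0.633, (104, 158, 121)), (0.636, (96, 157, 121)), (0.639, (99, 157, 120)), (0.642, (98, 157, 120)), (0.645, (97, 157, 119)), (0.648, (102, 159, 122)), (0.651, (102, 158, 121))]
chamber 0.034 [(0.627, (234, 188, 109)), (0.63, (188, 179, 115)), (0.633, (106, 159, 120)), (0.636, (98, 157, 123)), (0.639, (101, 158, 122)), (0.642, (101, 160, 123)), (0.645, (98, 157, 121)), (0.648, (98, 156, 121)), (0.651, (100, 157, 121))]
chamber 0.05 [(0.627, (230, 181, 107)), (0.63, (175, 172, 115)), (0.633, (99, 153, 119)), (0.636, (98, 157, 121)), (0.639, (98, 155, 121)), (0.642, (102, 157, 123)), (0.645, (96, 154, 119)), (0.648, (99, 158, 118)), (0.651, (99, 157, 121))]
weight 0.09 [(0.627, (227, 182, 106)), (0.63, (168, 172, 113)), (0.633, (102, 156, 119)), (0.636, (100, 158, 122)), (0.639, (95, 152, 117)), (0.642, (98, 152, 118)), (0.645, (99, 153, 117)), (0.648, (98, 153, 1
[... 525 characters left out ...]
[(0.627, (220, 178, 105)), (0.63, (159, 171, 117)), (0.633, (99, 156, 120)), (0.636, (95, 152, 117)), (0.639, (98, 155, 119)), (0.642, (98, 157, 119)), (0.645, (99, 156, 119)), (0.648, (98, 156, 120)), (0.651, (98, 155, 119))]
cup 0.175 [(0.627, (225, 180, 104)), (0.63, (160, 169, 115)), (0.633, (94, 151, 118)), (0.636, (92, 148, 115)), (0.639, (97, 152, 116)), (0.642, (98, 153, 119)), (0.645, (96, 154, 118)), (0.648, (97, 154, 120)), (0.651, (97, 154, 119))]
cup 0.188 [(0.627, (220, 178, 106)), (0.63, (154, 167, 112)), (0.633, (98, 156, 121)), (0.636, (98, 157, 120)), (0.639, (97, 153, 117)), (0.642, (97, 153, 117)), (0.645, (98, 153, 118)), (0.648, (97, 155, 117)), (0.651, (97, 157, 118))]
```

carry_out --plan '[{"travel": [0,0,-0.006],"angular": [0,0,0],"grip": -1},{"travel": [0,0,-0.012],"angular": [0,0,0],"grip": -1},{"travel": [0,0,-0.017],"angular": [0,0,0],"grip": -1},{"travel": [0,0,-0.017],"angular": [0,0,0],"grip": -1},{"travel": [0,0,-0.017],"angular": [0,0,0],"grip": -1}]'

```text
time: 20.3
ee_pos: [0.4811, 0.1007, 0.0464]
tcp_rot: [180.0, -0.0, -89.7]
wrist_force: [-1.7, -0.4, -1.4]
opening: 0.0117
grasp_force: 118.5
```

Just touching down; release gently and rise.

carry_out --plan '[{"travel": [0,0,0],"angular": [0,0,0],"grip": -0.5},{"travel": [0,0,0],"angular": [0,0,0],"grip": 0},{"travel": [0,0,0],"angular": [0,0,0],"grip": 0},{"travel": [0,0,0],"angular": [0,0,0],"grip": 0},{"travel": [0,0,0],"angular": [0,0,0],"grip": 0}]'

```text
time: 20.72
ee_pos: [0.4811, 0.1008, 0.0468]
tcp_rot: [-180.0, 0.0, -89.7]
wrist_force: [0.3, 0.8, 0.1]
opening: 0.0426
grasp_force: 0.0
```

carry_out --plan '[{"travel": [0,0,0.06],"angular": [0,0,0],"grip": 0},{"travel": [0,0,0.15],"angular": [0,0,0],"grip": 0},{"travel": [0,0,0.27],"angular": [0,0,0],"grip": 0},{"travel": [0,0,0.4],"angular": [0,0,0],"grip": 0},{"travel": [0,0,0.5],"angular": [0,0,0],"grip": 0},{"travel": [0,-0.1,0.6],"angular": [0,0,0],"grip": 0}]'

```text
time: 21.22
ee_pos: [0.4811, 0.0737, 0.228]
tcp_rot: [-179.9, 0.1, -89.5]
wrist_force: [1.5, -0.2, -0.2]
opening: 0.0427
grasp_force: 0.0
```

carry_out --plan '[{"travel": [-0.1,-0.9,0],"angular": [0,0,0],"grip": 0},{"travel": [-0.1,-0.9,0],"angular": [0,0,0],"grip": 0},{"travel": [-0.1,-0.9,0],"angular": [0,0,0],"grip": 0},{"travel": [-0.1,-0.9,0],"angular": [0,0,0],"grip": 0},{"travel": [-0.1,-0.9,0],"angular": [0,0,0],"grip": 0},{"travel": [-0.1,-0.9,0],"angular": [0,0,0],"grip": 0},{"travel": [-0.1,-0.9,0],"angular": [0,0,0],"grip": 0},{"travel": [-0.1,-0.9,0],"angular": [0,0,0],"grip": 0}]'

```text
time: 21.88
ee_pos: [0.4502, -0.2024, 0.2257]
tcp_rot: [180.0, -0.0, -89.9]
wrist_force: [-0.5, -0.1, -0.5]
opening: 0.0426
grasp_force: 0.0
```

```bash
python3 - <<'E'
from h import *
c=snap('top','t13'); im=c['frame']; o=monitor.get_obs(); print(o['ee_pos'],o['wrist_force'])
hsv=cv2.cvtColor(im,cv2.COLOR_RGB2HSV)
y0=lambda x,y,z:proj(c,(x,y,z))
for nm,ys in(('chamber',(.02,.034,.048)),('weight',(.09,.105,.12)),('cup',(.155,.172,.188))):
    for yy in ys:
        X=np.arange(.60,.68,.002); g=np.array([cv2.getRectSubPix(im,(1,1),tuple(map(float,y0(x,yy,.02))))[0,0].astype(int) for x in X])
        b=g[:,0]; k=np.where(b>100)[0]; print(nm,yy,'rear edge x~',X[k[0]].round(3) if len(k) else None, b.tolist())
# straightedge white components
m=((hsv[...,1]<30)&(hsv[...,2]>180)).astype(np.uint8); n,l,st,ce=cv2.connectedComponentsWithStats(m)
for i in range(1,n):
    if st[i,4]>25 and 250<ce[i][0]<340 and 220<ce[i][1]<280:
        ys,xs=np.where(l==i); bp=cv2.boxPoints(cv2.minAreaRect(np.c_[xs,ys].astype(np.float32))); print(st[i],[onz(c,p,.03)[:2].round(3).tolist() for p in bp])
E
```

```text
[ 0.45043158 -0.20063049  0.2258141 ] [0.59887315 0.06845883 0.34530062]
chamber 0.02 rear edge x~ 0.638 [72, 73, 72, 72, 71, 72, 73, 72, 72, 71, 70, 72, 72, 72, 71, 71, 73, 75, 85, 102, 132, 161, 191, 200, 203, 187, 170, 157, 147, 145, 145, 147, 148, 148, 149, 149, 149, 152, 160, 169, 178]
chamber 0.034 rear edge x~ 0.64 [72, 71, 72, 72, 71, 71, 71, 71, 72, 72, 72, 71, 71, 71, 72, 72, 73, 74, 82, 92, 121, 151, 181, 200, 206, 200, 188, 181, 175, 175, 175, 175, 176, 176, 176, 177, 174, 172, 175, 177, 180]
chamber 0.048 rear edge x~ 0.64 [71, 71, 71, 72, 71, 70, 71, 72, 72, 72, 72, 71, 71, 72, 72, 72, 74, 77, 86, 98, 122, 149, 176, 199, 204, 201, 186, 172, 160, 154, 151, 148, 146, 145, 145, 145, 147, 150, 156, 163, 164]
weight 0.09 rear edge x~ 0.638 [72, 71, 71, 72, 73, 72, 71, 72, 72, 71, 71, 71, 71, 72, 72, 71, 72, 77, 85, 105, 131, 156, 178, 181, 177, 159, 142, 124, 113, 105, 106, 110, 117, 122, 126, 129, 131, 141, 152, 165, 174]
weight 0.105 rear edge x~ 0.64 [72, 72, 71, 71, 72, 72, 71, 72, 72, 73, 73, 71, 71, 72, 72, 72, 72, 73, 80, 93, 118, 144, 169, 176, 178, 158, 139, 122, 11
[... 403 characters left out ...]
4, 242, 242, 239, 227, 215, 202, 193, 188, 185, 182, 180, 177, 176, 175, 176, 177, 177, 170]
cup 0.172 rear edge x~ 0.636 [72, 72, 72, 72, 72, 72, 72, 72, 72, 72, 72, 72, 72, 72, 72, 74, 77, 91, 111, 152, 196, 224, 246, 250, 251, 250, 239, 224, 198, 172, 168, 167, 173, 179, 185, 186, 186, 184, 183, 183, 179]
cup 0.188 rear edge x~ 0.636 [72, 73, 72, 72, 72, 72, 72, 72, 72, 72, 72, 72, 72, 72, 72, 73, 77, 86, 105, 135, 177, 211, 242, 248, 251, 250, 245, 233, 218, 200, 189, 181, 179, 176, 171, 166, 162, 162, 166, 171, 176]
[260 230  59  11 223] [[0.531, 0.198], [0.532, 0.002], [0.502, 0.002], [0.501, 0.198]]
[283 250  15   8 116] [[0.468, 0.122], [0.466, 0.075], [0.442, 0.076], [0.444, 0.123]]
```

```bash
python3 -c "
from h import *
print(ticket.job_done())"
```

```text
the job is handed in; nothing more can be done
None
```

I handed the job in. The brass weight, copper chamber and cream cup stand in one row in the bay, their rear faces lined up to about 2 mm with middles about 15 mm inside the mouth. The straightedge stands flat on the bench with its grip about 190 mm behind the row. I held the push on the yielding stop for over a second in all, at an estimated 5 N or so total; contact on each part was judged from the wrist force rather than read directly. The first push jammed when the straightedge tipped nose-down in the fingers (about 61 N at the wrist), so I backed off and took a lower, firmer grip before the final push.

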